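# Slide the specimen carrier along its dock until it drops home, then latch it

## Robot

A 6-joint arm with a two-finger parallel gripper is mounted at the origin on the work surface. World frame = base frame: x ahead of the robot, y to its left, z up, the work surface at z = 0. Lengths are in m, angles in degrees, forces in N, time in s.
With the tool pointing down it reaches from about 0.4 to 0.825 m from the base axis. Payload 7 kg.
Tool frame: the origin (TCP) lies between the finger pads; the fingertips stand 19 mm ahead of it and the grasp point (between the pads) is the TCP; z points along the fingers, y is the line along which they close (so a half turn about z gives the same grasp; the last joint's range is limited). The gripper opens to 88 mm and grips with 3 to 60 N. Pads are 19 mm wide; open, the fingers measure 130 mm over their backs; the gripper's body (78 mm by 193 mm) begins 47 mm behind the grasp point.
Start: joints at [-49.956, 20.546, 0.682, 0, -70.136, -16.507], TCP at [0.27, -0.619, 0.246] pointing down, gripper open.
Joint ranges: [-176.03, 176.03], [-82.01, 121.73], [-58.28, 71.71], [-173.87, 95.51], [-174.79, -0.11], [-173.66, 173.66]. Speed limits (degrees/s): [136.94, 136.94, 172.46, 180, 180, 180].

## Interface

Orientations are given as [roll, pitch, yaw] about the fixed x, y, z axes, in that order (R = Rz(yaw) Ry(pitch) Rx(roll)).
In Python, from plant import get_obs, snapshot, close_job, spot_in, spot_point gives the robot as it stands.
- The arm moves only by the tool play_rows, never from a script. Its argument "plan" is a list of rows, each a list of 6 numbers: the shift along the tool's x, y, z in cm, then the turn, a rotation vector about the tool's x, y, z in degrees. A call has 1 to 20 rows; each row shifts and turns the commanded pose from where the row before left it, along the tool's axes as they then stand; what a row does not reach is not made up. A row lasts 1/12 s, in which the tool goes at most 41.7 mm and 7.16 degrees, less where a joint would pass 70% of its speed; a pose out of reach is approached as far as the arm can. A call is refused whole if a number of a shift passes 4.17 or a number of a turn 7.16, either way. A call with a gripper value outside its range is refused whole. "grip" is the finger opening in cm, from 0 to 8.76, set as the call begins (left out, the last holds). The fingers move at their own pace and stop on an object; the grip force is fixed at half the most. Time passes only in rows, so rows that do not move let the fingers close. It gives the time, the measured TCP pose, the force, the opening and the grip force at its end, in the units of the state.
- get_obs(): the state, without advancing time (a new reading comes with each control period).
- snapshot(name): name is "scene" or "top" or "wrist"; returns a dict with "frame" (420x560x3 uint8, red, green, blue), "fx", "fy", "cx", "cy" (pixels), "position" and "attitude" of the camera in the world. Camera axes: x right, y down, z forward; pixel columns grow to the right and rows downward; lengths in m; the calibration is good to about 2 mm. A picture is of the moment at which its call begins. There is no depth.
- close_job(): hands the job in; it is judged then, once.
Trained networks look in the newest picture that a camera, given by its name, has taken for a name from the list of things; names that differ only in an ending like _2 or _b are one class to them, and where a whole thing is asked for, a point or a joint stands for the part that bears it (a point fixed in the world has none). Each returns a list of dicts, best first, with "score" (0 to 1); they miss things now and then, are a little off and sometimes report something else, mostly with a low value. They report only what shows in the picture. A call takes as long as a camera call. They do not tell look-alikes from the thing itself.
- spot_in(camera, thing): "position" ([x, y, z] in m, in world coordinates, good to about 4 mm: the middle of the surface that is visible of it).
- spot_point(camera, thing): "position" ([x, y, z] in m, in world coordinates, good to about 4 mm: a listed point, or the origin of a listed thing).
The state is a dict: "clock": time; "joint_pos": joint angles; "qvel": joint speeds; "tau": joint torques, N m; "tool_pos": TCP position; "orientation": TCP orientation; "force": force on the tool from outside, world axes, zero at the start; "moment": the same for the moment, N m; "opening": finger opening in m; "gripper_force": force on a finger pad.
Only numpy, scipy, OpenCV 4.12 (cv2) and the standard library are available. Lean on these libraries where they do the work, as an engineer would, in place of code of your own. Each camera call takes 0.05 s, during which the arm holds its last target. There are 200 camera calls.

## Task

Push the white specimen carrier along its dark steel rails, with a fingertip against its upright end plate, until its feet drop into the locating notches and the board lies down flush on the rails. Then push the black peg of the steel latch round until the latch bar lies square across the front of the carrier. Only push: do not lift the carrier or the cups standing on it, keep those cups upright in their cells, leave everything else on the bench where it is, and finish with the arm clear.

Things in the scene. Friction and masses are not known exactly. Their poses are not given: they have to be found in the camera images.
- dock: Fixed loading dock: two dark steel rails along its y axis (y -260 to +130 mm), tops 35 mm above the bench, between side lips (inner faces at x = +-60 mm) and end stops, all 48 mm high. Origin: at bench height, under the centre of the seated carrier; z up. The carrier starts 70 to 150 mm short of it (negative y) and is pushed towards +y. The dock's place and yaw vary.
- seat (a point): Where the carrier's origin lies when seated: on the dock's axis at its origin, 28 mm above the bench. Each rail has a notch 23 mm long in its outer half at y = +60 mm (front feet) and one in its inner half at y = -60 mm (rear feet); within about 3 mm of this point the carrier drops 7 mm, board flat on the rails, top at 47 mm. Pushed faster than about 0.1 m/s it may skip over.
- carrier: Loose white plastic carrier, 0.28 to 0.46 kg plus three cups: board 116 (x) by 170 (y) by 12 mm on four black feet 7 mm high, 16 mm long. Origin: centre of the feet's underside; y points to its front, along the dock's +y. A 2 x 2 grid of cells, walls to 39 mm above the origin, covers its rear; the front 48 mm is bare. It slides with origin 35 mm (board top 54 mm) above the bench.
- push_plate (a point): Middle of the rear face (facing -y) of the carrier's upright end plate, 45 mm above the carrier's origin and 85 mm behind it. The plate is 80 mm wide (x), 8 mm thick, its top 62 mm above the carrier's origin, and stands clear above the side lips. Sliding the carrier takes about 2 to 4 N; seated, it stops hard against the notch ends.
- latch (a joint): Latch angle (rad): 0 = open, bar pointing along the dock's +y beside the rail; grows as the bar turns clockwise seen from above; 1.571 = shut at its stop, bar along the dock's +x across the front of the seated carrier. Starts between 0 and 0.3, stays where left, needs about 1 N at the peg. A carrier that has not dropped blocks the bar.
- latch_pivot (a point): Fixed pivot of the latch, on the dock's -x side at dock x = -88 mm, y = +60 mm, 53 mm above the bench. The bar is 16 mm wide and 6 mm thick, its top 56.5 mm above the bench, its underside 3.5 mm above the seated board.
- latch_peg (a point): Upright black peg near the tip of the latch bar, 14 mm diameter, 60 mm from the pivot, standing from 56.5 to 90.5 mm above the bench; the point is on its axis 75.5 mm above the bench.
- cup1_mid (a point): On the carrier, rear cell on the -x side (cell centre at carrier x -27, y -46 mm): closed clear specimen cup with a white label and a red screw cap, 44 mm diameter, 55 mm tall, 60 g; the point is its centre, half-way up.
- cup2_mid (a point): On the carrier, rear cell on the +x side (x +27, y -46 mm): closed clear specimen cup with a white label and a red screw cap, 44 mm diameter, 55 mm tall, 60 g; the point is its centre, half-way up.
- cup3_mid (a point): On the carrier, front cell on the +x side (x +27, y +8 mm; the fourth cell is empty): closed clear specimen cup with a white label and a red screw cap, 44 mm diameter, 55 mm tall, 60 g; the point is its centre, half-way up.
- spare_cup_mid (a point): Bystander on the bench beyond the dock: closed clear specimen cup with a white label and a red screw cap, 44 mm diameter, 55 mm tall, 60 g; the point is its centre, half-way up.
- beaker: Bystander: open glass beaker, 60 mm diameter, 75 mm tall; origin at the centre of its underside.
- tape_roll: Bystander: roll of paper tape lying flat on the robot's side of the dock, 64 mm diameter, 19 mm high; origin at the centre of its underside.
- tip_box: Bystander: blue pipette tip box 80 x 115 x 55 mm; origin at the centre of its underside.
- reagent_bottle: Bystander: amber bottle, 68 mm diameter, 150 mm tall; origin at the centre of its underside.
- jar: Bystander: white jar, 70 mm diameter, 100 mm tall; origin at the centre of its underside.
Mind the look-alikes: they are no part of the job. What is shaped like the part that bears cup2_mid but purple is not meant.

How it is judged:
By the outcome, as a careful person would: the job done as asked, in the order asked, and still so for the second after the job is handed in, with the robot touching nothing.
It also fails if it takes over 45 s, if anything falls off the work surface, if the arm or the gripper's body presses on something with over 40 N, if the wrist force passes 120 N, or if a joint passes its speed limit or range.

## Working session

There is one attempt and no reset: what is moved stays moved. The work goes in short steps, Python scripts to look and compute and a tool call to move; the robot and the scene stay as the last step left them, time stands still between calls to the robot, and variables do not carry over. Pictures are saved under pics/ and viewed, at most 10 in all, crops included, and the job is handed in when it is done.

Besides the shell and the picture viewer there is one more tool, called in YAML: its name, and indented under it one key for each argument. play_rows: Moves the arm, as the interface text tells. Its arguments: {"type":"object","properties":{"plan":{"type":"array","items":{"type":"array","items":{"type":"number"}}},"grip":{"type":"number"}},"required":["plan"]}

```bash
mkdir -p pics; cat > h.py <<'E'
import numpy as np, cv2
from plant import *
def save(cam,fn):
    s=snapshot(cam); cv2.imwrite('pics/'+fn,s['frame'][:,:,::-1]); return s
def show(cam,names,n=2):
    for t in names:
        for r in spot_point(cam,t)[:n]: print(cam,t,np.round(r['position'],4),round(r['score'],2))
E
python3 - <<'E'
from h import *
o=get_obs();print({k:np.round(v,3) for k,v in o.items()})
for c in('top','scene'):
    s=save(c,c+'1.png');print(c,s['position'],s['attitude'],s['fx'])
    show(c,['dock','seat','carrier','push_plate','latch_pivot','latch_peg','cup1_mid','cup2_mid','cup3_mid','tape_roll','beaker','spare_cup_mid','tip_box','reagent_bottle','jar'])
E
```

```text
{'clock': np.float64(0.0), 'joint_pos': array([-4.9956e+01,  2.0591e+01,  6.3600e-01, -2.1000e-02, -7.0135e+01,
       -1.6507e+01]), 'qvel': array([ 0.051,  0.089, -0.035,  0.04 , -0.018, -0.036]), 'tau': array([-0.0000e+00, -5.8272e+01,  2.9305e+01,  6.9970e+00,  7.0000e-03,
       -0.0000e+00]), 'tool_pos': array([ 0.269, -0.618,  0.245]), 'orientation': array([ 1.79908e+02, -7.00000e-03, -1.56470e+02]), 'force': array([ 0.003, -0.629, -0.227]), 'moment': array([ 0.031,  0.013, -0.049]), 'gripper_force': np.float64(0.0), 'opening': np.float64(0.088)}
top [ 0.485199   -0.02750687  1.08329543] [-174.94652556    0.48765102  -88.50329212] 405.9405787848981
top dock [0.5602 0.0958 0.002 ] 0.57
top seat [0.5571 0.0972 0.0271] 0.73
top seat [ 0.5315 -0.4329  0.0019] 0.56
top carrier [ 0.5463 -0.0084  0.0332] 0.95
top push_plate [ 0.5364 -0.0915  0.08  ] 0.75
top latch_pivot [0.4824 0.1634 0.0569] 0.87
top latch_peg [0.4959 0.2264 0.0725] 0.73
top latch_peg [ 0.5593  0.0965 -0.0006] 0.15
top cup1_mid [ 0.5166 -0.0497  0.0856] 0.61
top cup2_mid [ 0.7232 -0.2023  0.0282] 0.66
top cup2_mid [
[... 781 characters left out ...]
0897] 0.24
scene latch_pivot [0.4864 0.1665 0.0533] 0.85
scene latch_peg [0.6794 0.0765 0.0249] 0.61
scene latch_peg [0.4951 0.2236 0.0764] 0.59
scene cup1_mid [ 0.5173 -0.0515  0.0877] 0.88
scene cup2_mid [ 0.5652 -0.0554  0.0825] 0.98
scene cup2_mid [ 0.7284 -0.2024  0.0294] 0.9
scene cup3_mid [ 0.5796 -0.0025  0.0897] 0.96
scene tape_roll [ 0.4234 -0.0504 -0.0009] 0.83
scene tape_roll [ 0.5467 -0.0034  0.0358] 0.56
scene beaker [ 0.5481 -0.0035  0.0381] 0.68
scene beaker [ 7.128e-01  2.013e-01 -3.000e-04] 0.63
scene spare_cup_mid [0.6765 0.0764 0.0255] 0.61
scene tip_box [ 0.6797 -0.0611 -0.003 ] 0.6
scene jar [ 0.5339 -0.435   0.003 ] 0.69
scene jar [ 7.083e-01  1.995e-01 -1.000e-04] 0.2
```

View pics/top1.png

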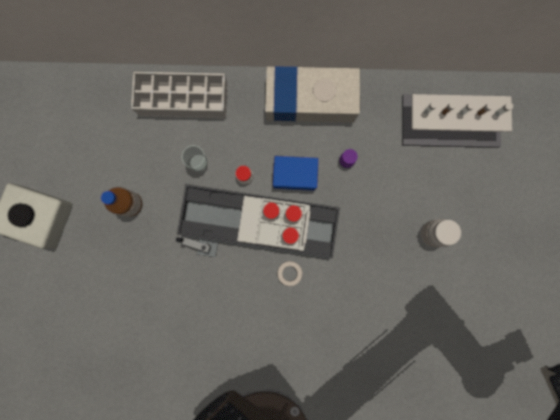

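View pics/scene1.png

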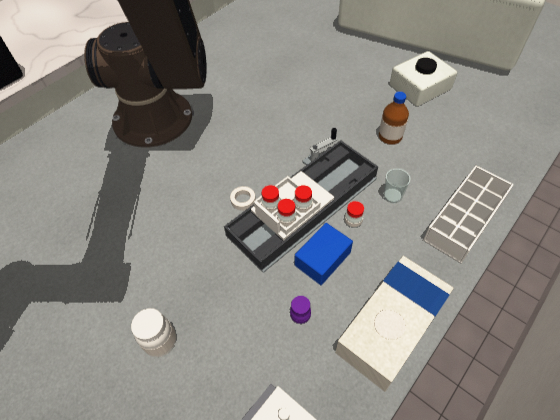

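The top view shows the dock at about px (180–338, 188–255), with +y to the left. The carrier is at (273,222), the latch peg at (180,240) and the pivot at (205,247). The purple look-alike cup at (348,158) and the jar at (443,233) stand apart. The scene view agrees, and the networks' main hits match it. Next I'll fit the dock pose and overlay it.

```bash
cat >> h.py <<'E'
from scipy.spatial.transform import Rotation as R
from scipy.optimize import least_squares
def proj(s,P):
    c=(np.atleast_2d(P)-s['position'])@R.from_euler('xyz',s['attitude'],degrees=True).as_matrix()
    return np.c_[s['cx']+s['fx']*c[:,0]/c[:,2], s['cy']+s['fy']*c[:,1]/c[:,2]]
def d2w(p,P):
    P=np.atleast_2d(np.array(P,float)); a=np.radians(p[2]);c,s=np.cos(a),np.sin(a)
    return np.c_[p[0]+c*P[:,0]-s*P[:,1],p[1]+s*P[:,0]+c*P[:,1],P[:,2]]
E
python3 - <<'E'
from h import *
ob=[((0,0),[(.5602,.0958),(.5571,.0972),(.5581,.0905),(.5598,.0941)]),((-.088,.06),[(.4824,.1634),(.4864,.1665)])]
car=[(.5463,-.0084),(.548,-.0085)];pp=[(.5364,-.0915),(.5406,-.0964)]
cups=[((-.027,-.046),[(.5166,-.0497),(.5173,-.0515)]),((.027,-.046),[(.5706,-.057),(.5652,-.0554)]),((.027,.008),[(.5766,-.0065),(.5796,-.0025)])]
def f(v):
    r=[]
    for q,L in ob+[((0,v[3]),car),((0,v[3]-.085),pp)]+[((a,b+v[3]),L) for (a,b),L in cups]:
        w=d2w(v,[*q,0])[0,:2]
        for l in L:r+=list((w-l)*1000)
    return r
v=least_squares(f,[.56,.095,-6,-.1],loss='soft_l1',x_scale=[.01,.01,1,.01]).x;print(v,np.round(f(v),1))
s=snapshot('top');K=3;x0,y0=165,170
im=cv2.resize(np.ascontiguousarray(s['frame'][y0:y0+100,x0:x0+190,::-1]),None,fx=4,fy=4,interpolation=cv2.INTER_CUBIC)
def pl(P,c):
    u=(proj(s,d2w(v,P))-[x0,y0])*4+1.5
    cv2.polylines(im,[u.round().astype(int)],True,c,1)
pl([[-.06,-.26,.048],[.06,-.26,.048],[.06,.13,.048],[-.06,.13,.048]],(0,255,255))
b=v[3];pl([[-.058,b-.085,.054],[.058,b-.085,.054],[.058,b+.085,.054],[-.058,b+.085,.054]],(0,255,0))
pl([[-.088,.06,.0565],[-.088,.12,.0565]],(255,0,255))
cv2.imwrite('pics/ov.png',im)
E
```

```text
[ 0.56057087  0.09483271 -6.74954304 -0.10372189] [ 0.4 -1.   3.5 -2.4  2.5  4.3  0.8  0.7 -2.2  1.4 -6.2 -1.7  2.1  0.2
  0.4  0.3  2.  -1.1 -2.2  3.8 -0.4 -1.  -1.1  0.8 -0.8 -0.   4.6 -1.6
 -0.5  3.1 -3.5 -0.9]
```

View pics/ov.png

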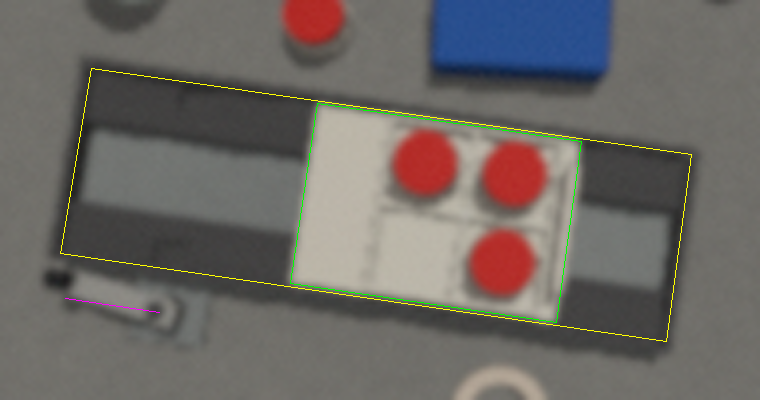

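The overlay fits the lips and the carrier edges. The pivot, near (163,310) in the crop, is about 1–2 px off the model. I'll use dock origin (0.5606, 0.0948), yaw −6.75°, carrier offset −104 mm, and start the approach.

play_rows:
  plan:
    - [-2.17, 1.675, 0, 0, 0, 0]
    - [-2.17, 1.675, 0, 0, 0, 0]
    - [-2.17, 1.675, 0, 0, 0, 0]
    - [-2.17, 1.675, 0, 0, 0, 0]
    - [-2.17, 1.675, 0, 0, 0, 0]
    - [-2.17, 1.675, 0, 0, 0, 0]
    - [-2.17, 1.675, 0, 0, 0, 0]
    - [-2.17, 1.675, 0, 0, 0, 0]
    - [-2.17, 1.675, 0, 0, 0, 0]
    - [-2.17, 1.675, 0, 0, 0, 0]
    - [-2.17, 1.675, 0, 0, 0, 0]
    - [-2.17, 1.675, 0, 0, 0, 0]
    - [-2.17, 1.675, 0, 0, 0, 0]
    - [-2.17, 1.675, 0, 0, 0, 0]
    - [-2.17, 1.675, 0, 0, 0, 0]
    - [-2.17, 1.675, 0, 0, 0, 0]
    - [-2.17, 1.675, 0, 0, 0, 0]
    - [-2.17, 1.675, 0, 0, 0, 0]
    - [-2.17, 1.675, 0, 0, 0, 0]
    - [-2.17, 1.675, 0, 0, 0, 0]
  grip: 0

```text
clock: 3.32
tool_pos: [0.5342, -0.1371, 0.2459]
orientation: [-180.0, 0.0, -156.5]
force: [0.2, 0.1, -0.2]
opening: 0.0005
gripper_force: 0.0
```

play_rows:
  plan:
    - [0, 0, 0, 0, 0, -6.63]
    - [0, 0, 0, 0, 0, -6.63]
    - [0, 0, 0, 0, 0, -6.63]
    - [0, 0, 0, 0, 0, -6.63]
    - [0, 0, 0, 0, 0, -6.63]
    - [0, 0, 0, 0, 0, -6.63]
    - [0, 0, 0, 0, 0, -6.63]
    - [0, 0, 0, 0, 0, -6.63]
    - [0, 0, 0, 0, 0, -6.63]
    - [0, 0, 0, 0, 0, 0]
    - [0, 0, 0, 0, 0, 0]

```text
clock: 4.23
tool_pos: [0.5336, -0.1384, 0.2457]
orientation: [-180.0, 0.0, -97.0]
force: [0.0, -0.0, 0.3]
opening: 0.0005
gripper_force: 0.0
```

```bash
python3 - <<'E'
from h import *
o=get_obs();print({k:np.round(o[k],4) for k in('clock','joint_pos','tool_pos','orientation','force','opening')})
save('wrist','w1.png');show('wrist',['push_plate','carrier','cup1_mid','cup2_mid'],2)
E
```

```text
{'clock': np.float64(4.2333), 'joint_pos': array([ 5.81930e+00,  8.91250e+00, -1.50701e+01, -1.50000e-03,
       -6.60059e+01, -1.28212e+01]), 'tool_pos': array([ 0.5336, -0.1384,  0.2457]), 'orientation': array([-1.79989e+02,  3.90000e-03, -9.70025e+01]), 'force': array([ 0.0158, -0.0464,  0.338 ]), 'opening': np.float64(0.0005)}
wrist push_plate [ 0.5387 -0.0913  0.0835] 0.56
wrist cup2_mid [ 0.722  -0.2005  0.0269] 0.75
```

View pics/w1.png

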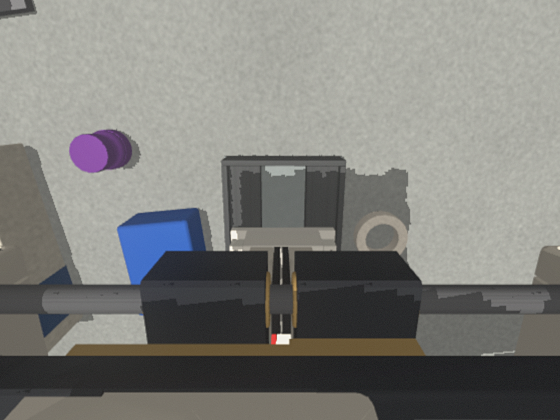

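The wrist view shows the closed fingers at (281,265), centred on the end plate at (283,235), with the rails at (285,195). I'll descend behind the plate.

play_rows:
  plan:
    - [0, 0, 1.94, 0, 0, 0]
    - [0, 0, 1.94, 0, 0, 0]
    - [0, 0, 1.94, 0, 0, 0]
    - [0, 0, 1.94, 0, 0, 0]
    - [0, 0, 1.94, 0, 0, 0]
    - [0, 0, 1.94, 0, 0, 0]
    - [0, 0, 1.94, 0, 0, 0]
    - [0, 0, 1.94, 0, 0, 0]
    - [0, 0, 0, 0, 0, 0]
    - [-0.5, 0, 0, 0, 0, 0]
    - [-0.5, 0, 0, 0, 0, 0]
    - [-0.5, 0, 0, 0, 0, 0]
    - [-0.5, 0, 0, 0, 0, 0]
    - [-0.5, 0, 0, 0, 0, 0]
    - [-0.5, 0, 0, 0, 0, 0]
    - [-0.3, 0, 0, 0, 0, 0]
    - [-0.3, 0, 0, 0, 0, 0]
    - [-0.3, 0, 0, 0, 0, 0]

```text
clock: 5.98
tool_pos: [0.5383, -0.0999, 0.0908]
orientation: [-180.0, -0.1, -96.8]
force: [-0.6, -6.0, 3.2]
opening: 0.0006
gripper_force: 2.7
```

play_rows:
  plan:
    - [-0.4, 0, 0, 0, 0, 0]
    - [-0.4, 0, 0, 0, 0, 0]
    - [-0.4, 0, 0, 0, 0, 0]
    - [-0.4, 0, 0, 0, 0, 0]
    - [-0.4, 0, 0, 0, 0, 0]
    - [-0.4, 0, 0, 0, 0, 0]
    - [-0.4, 0, 0, 0, 0, 0]
    - [-0.4, 0, 0, 0, 0, 0]
    - [-0.4, 0, 0, 0, 0, 0]
    - [-0.4, 0, 0, 0, 0, 0]

```text
clock: 6.82
tool_pos: [0.5429, -0.0605, 0.0908]
orientation: [180.0, -0.1, -96.8]
force: [-0.0, -6.5, 3.6]
opening: 0.0003
gripper_force: 2.9
```

```bash
python3 - <<'E'
from h import *
o=get_obs();print({k:np.round(o[k],4) for k in('clock','tool_pos','orientation','force')})
save('scene','s2.png');show('scene',['carrier','push_plate','cup1_mid','cup2_mid','cup3_mid'],2)
E
```

```text
{'clock': np.float64(6.8167), 'tool_pos': array([ 0.5429, -0.0605,  0.0908]), 'orientation': array([ 1.799948e+02, -6.010000e-02, -9.679620e+01]), 'force': array([-0.0457, -6.5248,  3.591 ])}
scene carrier [0.5523 0.0384 0.0351] 0.83
scene carrier [ 0.5367 -0.4324  0.0023] 0.62
scene push_plate [ 0.5425 -0.0505  0.0807] 0.98
scene push_plate [ 0.5727 -0.008   0.086 ] 0.17
scene cup1_mid [7.126e-01 2.007e-01 1.000e-04] 0.37
scene cup2_mid [ 0.7256 -0.1985  0.027 ] 0.91
scene cup2_mid [ 0.5718 -0.0096  0.0837] 0.53
scene cup3_mid [0.5825 0.039  0.0901] 0.61
scene cup3_mid [ 0.5355 -0.4375  0.0027] 0.53
```

View pics/s2.png

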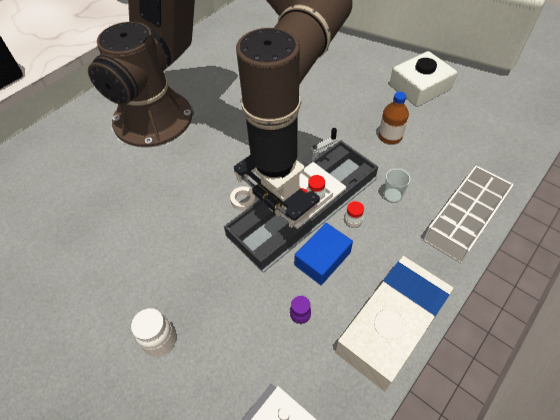

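The fingertip is on the plate and the carrier is sliding, with cup 3 upright at (317,183). About 60 mm remains.

play_rows:
  plan:
    - [-0.4, 0, 0, 0, 0, 0]
    - [-0.4, 0, 0, 0, 0, 0]
    - [-0.4, 0, 0, 0, 0, 0]
    - [-0.4, 0, 0, 0, 0, 0]
    - [-0.4, 0, 0, 0, 0, 0]
    - [-0.4, 0, 0, 0, 0, 0]
    - [-0.4, 0, 0, 0, 0, 0]
    - [-0.4, 0, 0, 0, 0, 0]
    - [-0.4, 0, 0, 0, 0, 0]
    - [-0.4, 0, 0, 0, 0, 0]
    - [-0.3, 0, 0, 0, 0, 0]
    - [-0.3, 0, 0, 0, 0, 0]

```text
clock: 8.12
tool_pos: [0.5484, -0.0139, 0.0903]
orientation: [180.0, 0.0, -96.8]
force: [-1.0, -3.6, -0.0]
opening: 0.0004
gripper_force: 1.8
```

play_rows:
  plan:
    - [-0.2, 0, 0, 0, 0, 0]
    - [-0.2, 0, 0, 0, 0, 0]
    - [-0.2, 0, 0, 0, 0, 0]

```text
clock: 8.37
tool_pos: [0.5491, -0.0081, 0.0903]
orientation: [180.0, -0.0, -96.8]
force: [0.2, -4.0, -0.0]
opening: 0.0
gripper_force: 1.7
```

play_rows:
  plan:
    - [-0.2, 0, 0, 0, 0, 0]
    - [-0.2, 0, 0, 0, 0, 0]

```text
clock: 8.53
tool_pos: [0.5496, -0.0042, 0.0903]
orientation: [180.0, 0.0, -96.8]
force: [-0.6, -2.5, -1.5]
opening: 0.0003
gripper_force: 1.3
```

play_rows:
  plan:
    - [-0.2, 0, 0, 0, 0, 0]
    - [-0.2, 0, 0, 0, 0, 0]

```text
clock: 8.7
tool_pos: [0.5502, -0.0001, 0.0903]
orientation: [-180.0, 0.0, -96.8]
force: [0.2, -3.8, -0.8]
opening: 0.0004
gripper_force: 1.4
```

play_rows:
  plan:
    - [-0.2, 0, 0, 0, 0, 0]

```text
clock: 8.78
tool_pos: [0.5503, 0.0018, 0.0903]
orientation: [180.0, -0.0, -96.8]
force: [-0.1, -4.2, -0.9]
opening: 0.0003
gripper_force: 1.6
```

```bash
python3 - <<'E'
from h import *
snapshot('scene');show('scene',['carrier','push_plate','cup3_mid'],1)
o=get_obs();print({k:np.round(o[k],4) for k in('clock','tool_pos','force')})
E
```

```text
scene carrier [0.5584 0.1007 0.0314] 0.72
scene push_plate [0.5523 0.0112 0.0724] 0.57
scene cup3_mid [0.5915 0.101  0.0825] 0.71
{'clock': np.float64(8.9833), 'tool_pos': array([0.5506, 0.0021, 0.0904]), 'force': array([ 0.8345, -0.9518, -0.2872])}
```

play_rows:
  plan:
    - [-0.15, 0, 0, 0, 0, 0]
    - [0, 0, 0, 0, 0, 0]

```text
clock: 9.15
tool_pos: [0.5505, 0.003, 0.0905]
orientation: [-180.0, -0.0, -96.8]
force: [-0.6, -2.5, 0.8]
opening: 0.0002
gripper_force: 1.4
```

play_rows:
  plan:
    - [-0.15, 0, 0, 0, 0, 0]
    - [0, 0, 0, 0, 0, 0]

```text
clock: 9.32
tool_pos: [0.55, 0.0034, 0.0905]
orientation: [179.9, -0.1, -96.8]
force: [-1.0, -9.3, 3.2]
opening: 0.0004
gripper_force: 4.4
```

Firm resistance now, so the carrier is probably at the notch ends. I'll back off, lift, go above the latch approach and look.

play_rows:
  plan:
    - [1, 0, 0, 0, 0, 0]
    - [1, 0, 0, 0, 0, 0]
    - [1, 0, 0, 0, 0, 0]
    - [0, 0, -2.6, 0, 0, 0]
    - [0, 0, -2.6, 0, 0, 0]
    - [0, 0, -2.6, 0, 0, 0]
    - [0, 0, -2.6, 0, 0, 0]
    - [0, 0, -2.6, 0, 0, 0]
    - [0, 0, -2.6, 0, 0, 0]

```text
clock: 10.07
tool_pos: [0.5469, -0.0259, 0.2478]
orientation: [-180.0, 0.0, -96.8]
force: [-0.3, 0.4, -0.5]
opening: 0.0006
gripper_force: 0.0
```

play_rows:
  plan:
    - [-2.02, 1.06, 0, 0, 0, 0]
    - [-2.02, 1.06, 0, 0, 0, 0]
    - [-2.02, 1.06, 0, 0, 0, 0]
    - [-2.02, 1.06, 0, 0, 0, 0]
    - [-2.02, 1.06, 0, 0, 0, 0]
    - [-2.02, 1.06, 0, 0, 0, 0]
    - [-2.02, 1.06, 0, 0, 0, 0]
    - [-2.02, 1.06, 0, 0, 0, 0]
    - [-2.02, 1.06, 0, 0, 0, 0]
    - [-2.02, 1.06, 0, 0, 0, 0]
    - [-2.02, 1.06, 0, 0, 0, 0]
    - [-2.02, 1.06, 0, 0, 0, 0]
    - [0, 0, 0, 0, 0, 0]

```text
clock: 11.15
tool_pos: [0.449, 0.2328, 0.2464]
orientation: [-180.0, 0.1, -96.7]
force: [-0.5, 0.5, 0.4]
opening: 0.0006
gripper_force: 0.0
```

```bash
python3 - <<'E'
from h import *
o=get_obs();print({k:np.round(o[k],4) for k in('clock','tool_pos','joint_pos','force')})
s=snapshot('scene');n=['carrier','push_plate','cup1_mid','cup2_mid','cup3_mid','latch_peg','latch_pivot'];show('scene',n,1)
im=cv2.resize(np.ascontiguousarray(s['frame'][120:270,210:400,::-1]),None,fx=4,fy=4,interpolation=cv2.INTER_CUBIC)
v=[.5606,.0948,-6.75]
for z,c in((.047,(0,255,0)),(.054,(255,0,255))):
    P=[[-.058,-.085,z],[.058,-.085,z],[.058,.085,z],[-.058,.085,z]]
    cv2.polylines(im,[((proj(s,d2w(v,P))-[210,120])*4+1.5).round().astype(int)],True,c,1)
cv2.imwrite('pics/s3.png',im)
snapshot('top');show('top',n,1)
snapshot('wrist');show('wrist',n,1)
E
```

```text
{'clock': np.float64(11.15), 'tool_pos': array([0.449 , 0.2328, 0.2464]), 'joint_pos': array([ 4.96662e+01,  4.39570e+00, -2.02106e+01, -3.64000e-02,
       -6.53190e+01, -5.63548e+01]), 'force': array([-0.4909,  0.5054,  0.3917])}
scene carrier [0.5607 0.1033 0.0323] 0.77
scene push_plate [0.4978 0.2255 0.0757] 0.34
scene cup1_mid [0.5312 0.0557 0.0809] 0.58
scene cup2_mid [0.5816 0.0533 0.0746] 0.82
scene cup3_mid [0.5892 0.1032 0.0799] 0.75
scene latch_peg [0.4993 0.2249 0.0754] 0.64
scene latch_pivot [0.4827 0.1652 0.0499] 0.95
top carrier [0.5595 0.1027 0.029 ] 0.88
top push_plate [0.5491 0.0148 0.0716] 0.57
top cup1_mid [0.5296 0.0577 0.0773] 0.51
top cup2_mid [0.5801 0.0472 0.0775] 0.85
top cup3_mid [0.5881 0.1036 0.0835] 0.61
top latch_peg [0.4962 0.2232 0.0727] 0.77
top latch_pivot [0.4858 0.1668 0.0587] 0.67
wrist cup1_mid [0.5257 0.0553 0.0738] 0.67
wrist cup2_mid [0.5795 0.0518 0.081 ] 0.55
wrist latch_peg [0.4988 0.2256 0.0751] 0.73
wrist latch_pivot [0.4817 0.1632 0.0542] 0.86
```

View pics/s3.png

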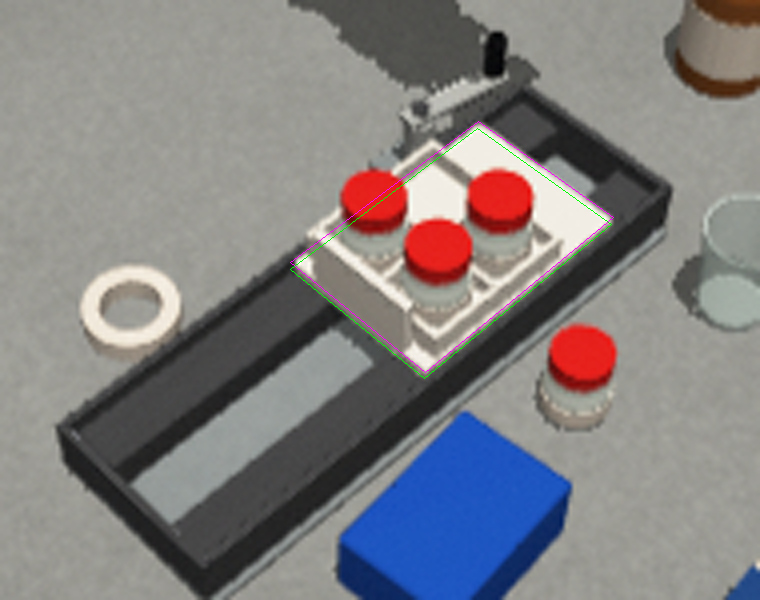

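The carrier has dropped about 7 mm: plate 0.080→0.072, cups 0.087→0.079. It is against its stop, the cups stand upright, and the front is clear of the latch at (490,60). Pivot is about (0.4836, 0.165), peg about (0.498, 0.225). Next: turn to the bar's angle, descend beside the peg and close in.

play_rows:
  plan:
    - [0, 0, 0, 0, 0, 7]
    - [0, 0, 2, 0, 0, 0]
    - [0, 0, 2, 0, 0, 0]
    - [0, 0, 2, 0, 0, 0]
    - [0, 0, 2, 0, 0, 0]
    - [0, 0, 2, 0, 0, 0]
    - [0, 0, 2, 0, 0, 0]
    - [0, 0, 2, 0, 0, 0]
    - [0, 0, 2, 0, 0, 0]
    - [0, 0, 0, 0, 0, 0]

```text
clock: 13.18
tool_pos: [0.4478, 0.2289, 0.083]
orientation: [179.8, -0.3, -103.8]
force: [-2.4, 0.1, -0.3]
opening: 0.0003
gripper_force: 0.0
```

play_rows:
  plan:
    - [0, -0.4, 0, 0, 0, 0]
    - [0, -0.4, 0, 0, 0, 0]
    - [0, -0.4, 0, 0, 0, 0]
    - [0, -0.4, 0, 0, 0, 0]

```text
clock: 13.52
tool_pos: [0.4662, 0.2272, 0.0877]
orientation: [-179.9, 0.1, -103.8]
force: [-0.6, 0.5, 0.7]
opening: 0.0006
gripper_force: 0.0
```

play_rows:
  plan:
    - [0, -0.3, 0, 0, 0, 0]
    - [0, -0.3, 0, 0, 0, 0]

```text
clock: 13.68
tool_pos: [0.4715, 0.2254, 0.087]
orientation: [-180.0, 0.1, -103.8]
force: [0.4, -0.1, -0.5]
opening: 0.0004
gripper_force: 0.0
```

```bash
python3 - <<'E'
from h import *
o=get_obs();print({k:np.round(o[k],4) for k in('clock','tool_pos','orientation','force')})
s=save('scene','s4.png');n=['latch_peg','latch_pivot'];show('scene',n,1)
snapshot('top');show('top',n,1)
im=cv2.resize(s['frame'][90:240,230:430,::-1],None,fx=4,fy=4,interpolation=cv2.INTER_CUBIC)
cv2.imwrite('pics/s4.png',im)
E
```

```text
{'clock': np.float64(13.6833), 'tool_pos': array([0.4715, 0.2254, 0.087 ]), 'orientation': array([-1.799655e+02,  6.040000e-02, -1.038113e+02]), 'force': array([ 0.4133, -0.0926, -0.4962])}
scene latch_peg [0.4986 0.2269 0.0756] 0.5
scene latch_pivot [0.4808 0.1685 0.0539] 0.61
top latch_peg [0.4982 0.2239 0.0719] 0.43
top latch_pivot [0.4828 0.1645 0.0547] 0.82
```

View pics/s4.png

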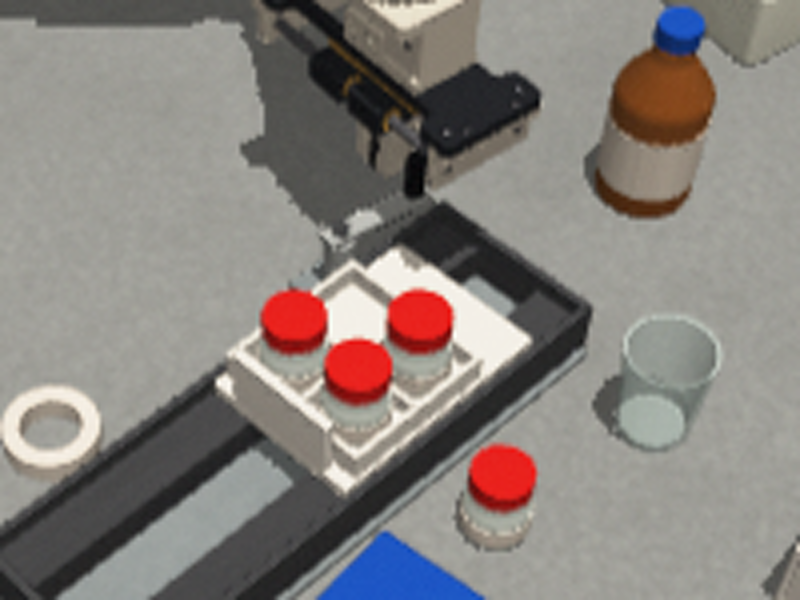

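The fingertips are right beside the peg at (413,172) and not touching it yet. I'll start the arc about the pivot.

play_rows:
  plan:
    - [-0.2, -0.3, 0, 0, 0, 0]
    - [-0.165, -0.41, 0, 0, 0, 4]
    - [-0.165, -0.41, 0, 0, 0, 4]
    - [-0.165, -0.41, 0, 0, 0, 4]
    - [-0.165, -0.41, 0, 0, 0, 4]
    - [-0.165, -0.41, 0, 0, 0, 4]
    - [-0.165, -0.41, 0, 0, 0, 4]
    - [-0.165, -0.41, 0, 0, 0, 4]

```text
clock: 14.65
tool_pos: [0.5047, 0.2244, 0.0861]
orientation: [180.0, -0.0, -132.0]
force: [-1.5, 0.7, 0.2]
opening: 0.0006
gripper_force: 0.6
```

```bash
python3 - <<'E'
from h import *
o=get_obs();print({k:np.round(o[k],4) for k in('clock','tool_pos','orientation','force')})
for c in('scene','top'):
    snapshot(c);show(c,['latch_peg','latch_pivot','carrier','cup3_mid'],1)
a=np.radians(o['orientation'][2]);tx=np.array([np.cos(a),np.sin(a)]);ty=np.array([np.sin(a),-np.cos(a)])
d=o['tool_pos'][:2]-[.483,.1655];print('r',-d@tx,'d',d@ty)
E
```

```text
{'clock': np.float64(14.65), 'tool_pos': array([0.5047, 0.2244, 0.0861]), 'orientation': array([ 1.799817e+02, -4.840000e-02, -1.319836e+02]), 'force': array([-1.4572,  0.6641,  0.2217])}
scene latch_peg [0.5232 0.2117 0.0773] 0.67
scene latch_pivot [0.4801 0.1639 0.0525] 0.88
scene carrier [0.5569 0.1039 0.0323] 0.73
scene cup3_mid [0.5902 0.1027 0.0789] 0.59
top latch_peg [0.5233 0.2089 0.0757] 0.45
top latch_pivot [0.484  0.1642 0.0559] 0.89
top carrier [0.5597 0.1006 0.0272] 0.6
top cup3_mid [0.5867 0.1011 0.0799] 0.59
r 0.058325475148479 d 0.023281818303596432
```

The latch is following, now near 35°. Continuing.

play_rows:
  plan:
    - [-0.155, -0.41, 0, 0, 0, 4]
    - [-0.155, -0.41, 0, 0, 0, 4]
    - [-0.155, -0.41, 0, 0, 0, 4]
    - [-0.155, -0.41, 0, 0, 0, 4]
    - [-0.155, -0.41, 0, 0, 0, 4]
    - [-0.155, -0.41, 0, 0, 0, 4]

```text
clock: 15.65
tool_pos: [0.527, 0.211, 0.0863]
orientation: [180.0, -0.0, -156.0]
force: [-1.0, 0.5, -0.1]
opening: 0.0003
gripper_force: 0.6
```

play_rows:
  plan:
    - [-0.155, -0.41, 0, 0, 0, 4]
    - [-0.155, -0.41, 0, 0, 0, 4]
    - [-0.155, -0.41, 0, 0, 0, 4]
    - [-0.155, -0.41, 0, 0, 0, 4]
    - [-0.155, -0.41, 0, 0, 0, 4]

```text
clock: 16.07
tool_pos: [0.5402, 0.1936, 0.0863]
orientation: [180.0, -0.0, -176.0]
force: [-0.8, 1.7, -0.3]
opening: 0.0004
gripper_force: 0.6
```

```bash
python3 - <<'E'
from h import *
o=get_obs();print({k:np.round(o[k],4) for k in('clock','joint_pos','tool_pos','orientation','force')})
for c in('scene','top'):
    snapshot(c);show(c,['latch_peg','latch_pivot'],1)
a=np.radians(o['orientation'][2]);tx=np.array([np.cos(a),np.sin(a)]);ty=np.array([np.sin(a),-np.cos(a)])
d=o['tool_pos'][:2]-[.483,.1655];print('r',-d@tx,'d',d@ty)
E
```

```text
{'clock': np.float64(16.0667), 'joint_pos': array([ 3.923550e+01,  1.988650e+01, -2.361210e+01, -2.150000e-02,
       -4.650170e+01, -1.251773e+02]), 'tool_pos': array([0.5402, 0.1936, 0.0863]), 'orientation': array([ 1.799875e+02, -9.300000e-03, -1.759566e+02]), 'force': array([-0.8398,  1.6923, -0.2527])}
scene latch_peg [0.5579 0.1041 0.0258] 0.63
scene latch_pivot [0.4845 0.1669 0.0534] 0.97
top latch_peg [0.5382 0.1683 0.0743] 0.47
top latch_pivot [ 0.4236 -0.0499 -0.0037] 0.72
r 0.05903361242975378 d 0.02402486341583391
```

play_rows:
  plan:
    - [-0.155, -0.41, 0, 0, 0, 4]
    - [-0.155, -0.41, 0, 0, 0, 4]
    - [-0.08, -0.21, 0, 0, 0, 2]

```text
clock: 16.62
tool_pos: [0.5443, 0.1835, 0.0864]
orientation: [180.0, 0.0, 174.1]
force: [-0.3, 1.1, -0.8]
opening: 0.0002
gripper_force: 0.5
```

play_rows:
  plan:
    - [0, -0.15, 0, 0, 0, 0]
    - [0, 0, 0, 0, 0, 0]

```text
clock: 16.78
tool_pos: [0.5442, 0.1819, 0.0864]
orientation: [180.0, 0.0, 174.3]
force: [-0.1, 0.7, 0.6]
opening: 0.0004
gripper_force: 0.2
```

play_rows:
  plan:
    - [0, -0.15, 0, 0, 0, 0]
    - [0, 0, 0, 0, 0, 0]

```text
clock: 16.95
tool_pos: [0.5443, 0.1813, 0.0865]
orientation: [179.9, 0.0, 174.3]
force: [-0.5, 5.3, -1.1]
opening: 0.0003
gripper_force: 2.1
```

play_rows:
  plan:
    - [0, -0.15, 0, 0, 0, 0]
    - [0, 0, 0, 0, 0, 0]

```text
clock: 17.12
tool_pos: [0.5443, 0.1809, 0.0865]
orientation: [179.8, 0.1, 174.3]
force: [-1.7, 9.1, -2.8]
opening: 0.0006
gripper_force: 4.3
```

play_rows:
  plan:
    - [0, 0.5, 0, 0, 0, 0]
    - [0, 1, 0, 0, 0, 0]
    - [0, 1, 0, 0, 0, 0]
    - [0, 0, -2.5, 0, 0, 0]
    - [0, 0, -2.5, 0, 0, 0]
    - [0, 0, -2.5, 0, 0, 0]
    - [0, 0, -2.5, 0, 0, 0]
    - [0, 0, -2.5, 0, 0, 0]
    - [0, 0, -2.5, 0, 0, 0]
    - [-2, 3, -1, 0, 0, 0]
    - [-2, 3, -1, 0, 0, 0]
    - [-2, 3, -1, 0, 0, 0]
    - [0, 0, 0, 0, 0, 0]
    - [0, 0, 0, 0, 0, 0]

```text
clock: 18.28
tool_pos: [0.6159, 0.2892, 0.2654]
orientation: [-179.9, -0.0, 174.3]
force: [0.1, -0.5, -0.8]
opening: 0.0005
gripper_force: 0.0
```

```bash
python3 - <<'E'
from h import *
o=get_obs();print({k:np.round(o[k],4) for k in('clock','tool_pos','force')})
n=['latch_peg','latch_pivot','carrier','push_plate','cup1_mid','cup2_mid','cup3_mid']
for c in('scene','top'):
    s=snapshot(c);show(c,n,1)
    if c=='scene': cv2.imwrite('pics/s5.png',cv2.resize(s['frame'][110:260,220:420,::-1],None,fx=4,fy=4,interpolation=cv2.INTER_CUBIC))
E
```

```text
{'clock': np.float64(18.2833), 'tool_pos': array([0.6159, 0.2892, 0.2654]), 'force': array([ 0.1014, -0.4517, -0.7731])}
scene latch_peg [0.5426 0.1625 0.0781] 0.74
scene latch_pivot [0.4818 0.1655 0.0515] 0.75
scene carrier [0.5609 0.1    0.03  ] 0.59
scene push_plate [0.5513 0.0135 0.075 ] 0.69
scene cup1_mid [0.5325 0.0556 0.0793] 0.77
scene cup2_mid [0.5827 0.0513 0.0766] 0.96
scene cup3_mid [0.5911 0.1029 0.0813] 0.92
top latch_peg [0.5374 0.1583 0.0757] 0.58
top latch_pivot [0.4836 0.1655 0.055 ] 0.81
top carrier [0.5588 0.1011 0.0248] 0.56
top push_plate [0.5499 0.0142 0.0712] 0.77
top cup1_mid [0.5306 0.0584 0.0776] 0.56
top cup2_mid [ 0.7222 -0.2024  0.027 ] 0.57
top cup3_mid [0.5881 0.1024 0.0811] 0.66
```

View pics/s5.png

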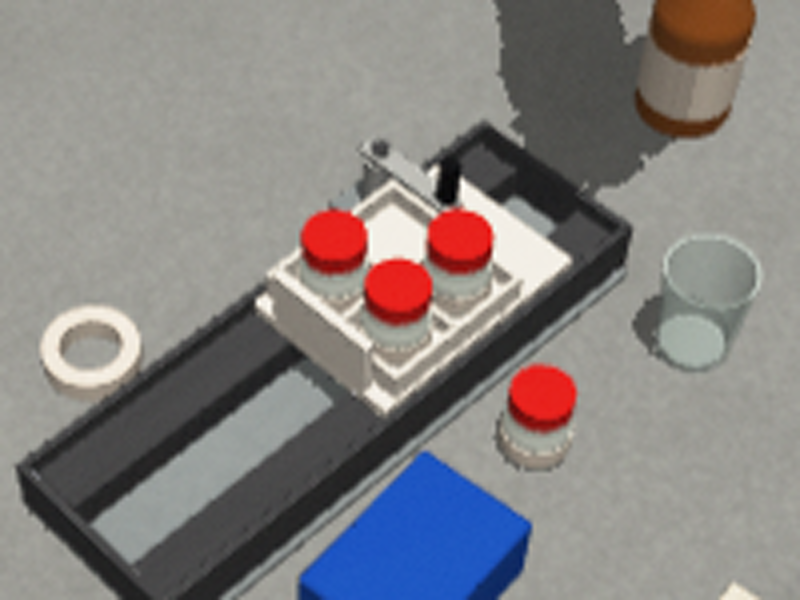

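The bar now lies across the carrier front, from (378,150) to the peg at (447,182), above the dropped board. The cups are upright, the bystanders haven't moved and the arm is clear. Handing in.

```bash
python3 -c "
from plant import *
print(close_job())"
```

```text
the job is handed in; nothing more can be done
None
```

The carrier is seated in its notches and the latch is shut against its stop across its front, with the cups upright and the arm clear; I handed the job in after about 18 s of robot time, and no verdict was returned.

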